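# Feed the waiting roll into the crumb mill with the lid lever

## Robot

A 6-joint arm with a two-finger parallel gripper is mounted at the origin on the work surface. World frame = base frame: x ahead of the robot, y to its left, z up, the work surface at z = 0. Lengths are in m, angles in rad, forces in N, time in s.
With the tool pointing down it reaches from about 0.275 to 0.775 m from the base axis. Payload 14.6 kg.
Tool frame: the origin (TCP) lies between the finger pads; the fingertips stand 14 mm ahead of it and the grasp point (between the pads) lies 5 mm behind it; z points along the fingers, y is the line along which they close (so a half turn about z gives the same grasp; the last joint's range is limited). The gripper opens to 85 mm and grips with 20 to 120 N. Pads are 22 mm wide; open, the fingers measure 114 mm over their backs; the gripper's body (76 mm by 85 mm) begins 54 mm behind the grasp point. The pads swing forward as they close: fully open they stand 13 mm farther back than shut.
Start: joints at [1.038, 0.263, -0.048, 1.259, 0, 1.415], TCP at [0.194, 0.488, 0.245] pointing down, gripper open.
Joint ranges: [-2.65, 2.65], [-0.89, 1.7], [-1.18, 1.37], [-2.13, 2.11], [-1.35, 1.29], [-3.14, 3.14]. Speed limits (rad/s): [1.89, 1.89, 2.57, 2.79, 3.14, 3.14].

## Interface

Orientations are given as [roll, pitch, yaw] about the fixed x, y, z axes, in that order (R = Rz(yaw) Ry(pitch) Rx(roll)).
In Python, from station import bot gives the robot as it stands.
- The arm moves only by the tool servo_tool, never from a script. Its argument "moves" is a list of rows, each a list of 7 numbers: the shift along the tool's x, y, z in m, then the turn, a rotation vector about the tool's x, y, z in degrees, then the opening, from 0 (shut) to 1 (fully open). In form: [[tx, ty, tz, ax, ay, az, gripper], ...]. A call has exactly 5 rows; each row shifts and turns the commanded pose from where the row before left it, along the tool's axes as they then stand; what a row does not reach is not made up. A row lasts 1/12 s, in which the tool goes at most 41.7 mm and 7.16 degrees, less where a joint would pass 70% of its speed; a pose out of reach is approached as far as the arm can. A call is refused whole if a number of a shift passes 0.0417 or a number of a turn 7.16, either way. A call with a gripper value outside its range is refused whole. The fingers move at their own pace and stop on an object; "newtons" is the grip in N (left out, the last holds). Time passes only in rows, so rows that do not move let the fingers close, or fill a call up. It gives the time, the measured TCP pose, the force, the opening and the grip force at its end, in the units of the state.
- bot.get_state(): the state, without advancing time (a new reading comes with each control period).
- bot.capture(name): name is "scene" or "top"; returns the picture (420x560x3 uint8, red, green, blue); there is no depth.
- bot.camera_params(name): a dict with "vertical_fov" (degrees; the focal length in pixels is half the picture's height over the tangent of half this angle, whatever the lens; pixels are square), "cx", "cy" (the principal point, pixels), "extrinsics" (4x4, takes a point from camera to world coordinates). Camera axes: x right, y down, z forward; pixel columns grow to the right and rows downward; lengths in m; the calibration is good to about 2 mm. A picture is of the moment at which its call begins. camera_params takes no time and is no camera call.
- bot.hand_in(): hands the job in; it is judged then, once.
The state is a dict: "time_s": time; "joint_positions": joint angles; "dq": joint speeds; "effort": joint torques, N m; "tool_pos": TCP position; "tcp_rot": TCP orientation; "wrist_force": force on the tool from outside, world axes, zero at the start; "ft_torque": the same for the moment, N m; "grip_width": finger opening in m; "finger_force": force on a finger pad.
Only numpy, scipy, OpenCV 4.12 (cv2) and the standard library are available. Lean on these libraries where they do the work, as an engineer would, in place of code of your own. Each camera call takes 0.05 s, during which the arm holds its last target. There are 200 camera calls.

## Task

Press the lever of the crumb mill down with a fingertip so that its lid lifts and the stale roll waiting on the chute rolls into the hopper by itself; then let the lever come up slowly under the finger, so that the lid closes fully without slamming, and take the hand away. Work the lid by its lever only: do not touch the roll or the lid, pick nothing up, and leave the tin, cup and jar where they are.

Things in the scene. Friction and masses are not known exactly. Their poses are not given: they have to be found in the camera images.
- mill: Breadcrumb mill, fixed: white plinth 180 x 180 x 60 mm with an open metal hopper 160 x 160 mm, walls up to 190 mm above the table (far, +x wall 120 mm, closed above by the lid's apron), inner floor at 60 mm. Origin on the table under the hopper's centre; +x from lever to chute, +y left, z up. The chute, 110 mm wide, slopes at 15 degrees from x = 250, z = 166 mm down to x = 80, z = 120 mm.
- lever (a joint): Angle (rad) of the lever and of the lid, which sits on the same shaft: 0 = lid shut, 0.85 = lever at its lower stop, lid fully open. The roll passes under the lid from about 0.45 on. The lid's weight turns the lever back to 0 when let go (3 to 5 N on the pad holds it) and it then slams at 2 rad/s or more; closing below 1 rad/s is slow.
- lever_pad (a point): Centre of the upper face of the lever's black pad (36 mm along the lever, 44 wide, 8 thick), the place to press, 110 mm from the shaft on the mill's -x side. With the lid shut the pad slopes 20 degrees, outer edge higher, and this point is 240 mm above the table; it turns with the lever about the shaft, nearly straight down, to about 148 mm at 0.85 rad.
- shaft (a point): Centre of the shaft of lever and lid, fixed, at x = -80 mm, z = 195 mm in the mill's frame. The shaft runs along the mill's y axis.
- lid: Metal lid of the hopper, 166 mm wide: a top plate 164 mm long from the shaft towards the mill's +x, with an apron 70 mm high bent down at its far edge, against which the roll rests. Origin on the shaft, +x along the plate away from the lever. Rises as the lever is pressed.
- roll: Round brown seeded bread roll, hard and stale, 64 mm across, about 70 g, origin at its centre. It waits on the chute against the lid's apron and rolls into the hopper when the lid rises. At rest in the hopper its centre is 92 mm above the table.
- tin: Dark steel loaf tin 200 x 100 x 70 mm, bystander; origin under its centre.
- cup: Steel cup, 72 mm across, 80 mm high, bystander; origin under its centre.
- jar: Amber glass jar with a steel cap, 68 mm across, 100 mm high, bystander; origin under its centre.
Not all that is in view belongs to the job. Leave any blue or pink look-alike of the roll alone.

How it is judged:
By the outcome, as a careful person would: the job done as asked, in the order asked, and still so for the second after the job is handed in, with the robot touching nothing.
It also fails if it takes over 42 s, if anything falls off the work surface, if the arm or the gripper's body presses on something with over 40 N, if the wrist force passes 120 N, or if a joint passes its speed limit or range.

## Working session

There is one attempt and no reset: what is moved stays moved. The work goes in short steps, Python scripts to look and compute and a tool call to move; the robot and the scene stay as the last step left them, time stands still between calls to the robot, and variables do not carry over. Pictures are saved under pics/ and viewed, at most 10 in all, crops included, and the job is handed in when it is done.

Besides the shell and the picture viewer there is one more tool, called in YAML: its name, and indented under it one key for each argument. servo_tool: Moves the arm, as the interface text tells. Its arguments: {"type":"object","properties":{"moves":{"type":"array","items":{"type":"array","items":{"type":"number"}}},"newtons":{"type":"number"}},"required":["moves"]}

```bash
mkdir -p pics; ls
python3 - <<'E'
from station import bot
import cv2
for n in("scene","top"):
    cv2.imwrite(f"pics/{n}0.png",bot.capture(n)[:,:,::-1]); p=bot.camera_params(n); print(n,p)
print(bot.get_state())
E
```

```text
pics
scene {'vertical_fov': 50.739770081435076, 'cx': 283.4706459981164, 'cy': 213.92930212058877, 'extrinsics': array([[ 0.78619901,  0.41061237, -0.46183179,  1.11138007],
       [ 0.61778063, -0.50356195,  0.60396395, -0.49332275],
       [ 0.01543415, -0.76014659, -0.64956828,  0.82056525],
       [ 0.        ,  0.        ,  0.        ,  1.        ]])}
top {'vertical_fov': 51.24160526588334, 'cx': 276.8877946387479, 'cy': 212.90640000059088, 'extrinsics': array([[-0.02150358, -0.98602025,  0.16523216,  0.41719908],
       [-0.99962138,  0.02404252,  0.01338097,  0.13296291],
       [-0.01716651, -0.16488186, -0.98616392,  1.39001287],
       [ 0.        ,  0.        ,  0.        ,  1.        ]])}
{'time_s': 0.1, 'joint_positions': array([ 1.03767787e+00,  2.63489233e-01, -4.88543961e-02,  1.25939938e+00,
       -1.33784268e-05,  1.41551354e+00]), 'dq': array([ 1.03211861e-04, -1.64962543e-03,  3.56391473e-03,  8.33875238e-04,
       -3.44747411e-04,  8.46345881e-05]), 'effort': array([ 4.04839724e-03, -6.38578463e+01,  3.85062933e+01,  1.00488646e-02,
       -8.86306520e-05, -1.33135623e-05]), 'tool_pos': array([0.19356185, 0.48777342, 0.24487285]), 'tcp_rot': array([-3.14065530e+00, -1.33195379e-04,  2.76375693e+00]), 'wrist_force': array([-0.51807676, -0.16034935, -0.05315056]), 'ft_torque': array([ 0.07290807, -0.03568974,  0.01259158]), 'finger_force': 0.0, 'grip_width': 0.08522946746858093}
```

View pics/scene0.png

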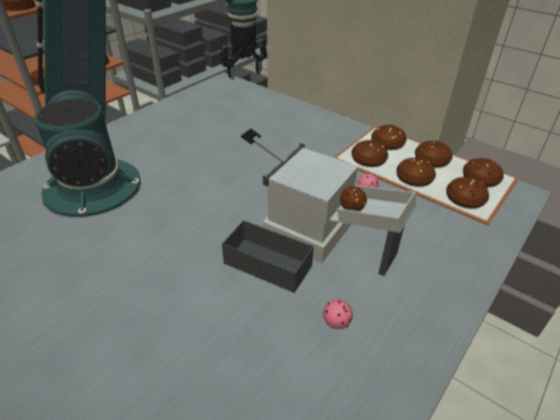

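View pics/top0.png

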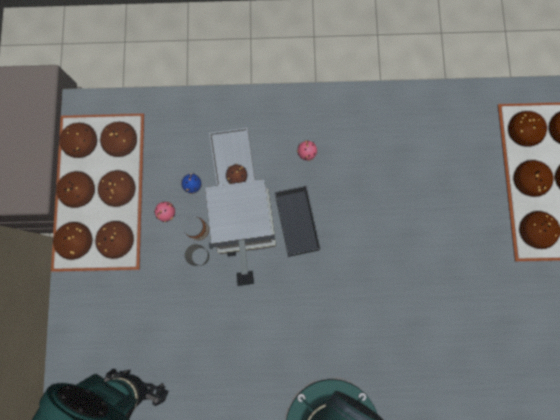

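The top view shows the pad at about (245,278), the lid spanning (207–274, 180–240), and the roll at (236,174). The scene view shows the pad at (251,136). I'll measure these now.

```bash
cat > h.py <<'E'
import numpy as np,cv2
from station import bot
def ray(n,u,v):
    p=bot.camera_params(n);f=210/np.tan(np.radians(p["vertical_fov"]/2));E=p["extrinsics"]
    return E[:3,3],E[:3,:3]@np.array([(u-p["cx"])/f,(v-p["cy"])/f,1])
def onz(n,u,v,z):
    o,d=ray(n,u,v);return o+d*(z-o[2])/d[2]
def tri(a,b):
    (o1,d1),(o2,d2)=ray("top",*a),ray("scene",*b)
    t=np.linalg.lstsq(np.c_[d1,-d2],o2-o1,rcond=None)[0]
    p,q=o1+t[0]*d1,o2+t[1]*d2;return (p+q)/2,np.linalg.norm(p-q)
def blob(img,box,lo,hi):
    x0,y0,x1,y1=box;g=cv2.cvtColor(img,cv2.COLOR_BGR2GRAY)[y0:y1,x0:x1]
    m=cv2.inRange(g,lo,hi);n,l,s,c=cv2.connectedComponentsWithStats(m)
    i=1+np.argmax(s[1:,4]);return c[i]+[x0,y0],s[i],(l==i).astype(np.uint8)
E
python3 - <<'E'
from h import *
t=cv2.imread("pics/top0.png");s=cv2.imread("pics/scene0.png")
a,sa,ma=blob(t,(228,264,262,295),0,50);b,sb,mb=blob(s,(238,122,264,150),0,50)
print(a,sa,b,sb,tri(a,b)); print("on z .24",onz("top",*a,.24),onz("scene",*b,.24))
l,sl,ml=blob(t,(195,165,285,262),150,255)
r=cv2.minAreaRect(cv2.findContours(ml,0,1)[0][0]);print("lid",l,sl,r)
for q in cv2.boxPoints(r): print(q+[195,165],onz("top",*(q+[195,165]),.2))
for n,q in(("roll",(236,174)),): print(n,onz("top",*q,.18))
c=cv2.resize(t[160:310,150:330],None,fx=4,fy=4,interpolation=2);cv2.imwrite("pics/c1.png",c)
E
```

```text
[244.9375     278.55555556] [ 10   8  15  13 144] [249.57017544 135.62280702] [  4   8  18  13 114] (array([0.43918699, 0.23596711, 0.23710368]), np.float64(0.000902074119763013))
on z .24 [0.43881512 0.23538688 0.24      ] [0.44279959 0.23270731 0.24      ]
lid [237.30855583 208.8910801 ] [  12    0   66   77 3296] ((42.869239807128906, 35.4538459777832), (75.53714752197266, 61.397193908691406), 82.87498474121094)
[202.72308731 166.78461838] [0.75320976 0.3549153  0.2       ]
[263.64616394 159.16923332] [0.77082592 0.18308036 0.2       ]
[273.01539612 234.12307739] [0.55804694 0.16096017 0.2       ]
[212.09231567 241.73845673] [0.54103975 0.32786578 0.2       ]
roll [0.73513275 0.2634352  0.18      ]
```

View pics/c1.png

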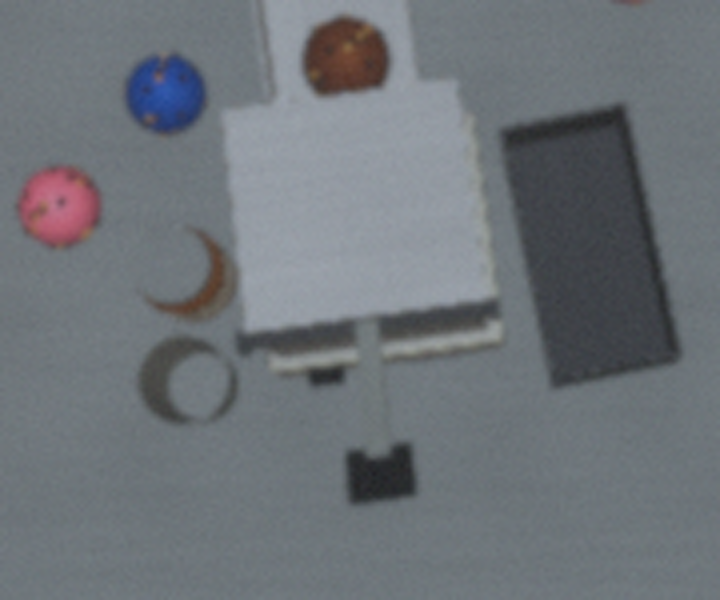

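Pad centre ≈ (0.440, 0.235, 0.24) and mill yaw ≈ 6.5°. I'll close the fingers, align them and raise the hand, then carry it over the pad.

servo_tool:
  moves:
    - [0,0,-0.012,0,0,-7.1,0]
    - [0,0,-0.012,0,0,-7.1,0]
    - [0,0,-0.012,0,0,-7.1,0]
    - [0,0,-0.012,0,0,-7.1,0]
    - [0,0,-0.012,0,0,0,0]
  newtons: 30

```text
time_s: 0.52
tool_pos: [0.1936, 0.4878, 0.3056]
tcp_rot: [-3.141, -0.0, -3.015]
wrist_force: [0.6, 1.4, -1.1]
grip_width: 0.0255
finger_force: 0.0
```

servo_tool:
  moves:
    - [-0.0215,-0.028,0,0,0,0,0]
    - [-0.0215,-0.028,0,0,0,0,0]
    - [-0.0215,-0.028,0,0,0,0,0]
    - [-0.0215,-0.028,0,0,0,0,0]
    - [-0.0215,-0.028,0,0,0,0,0]

```text
time_s: 0.93
tool_pos: [0.3176, 0.3602, 0.3052]
tcp_rot: [-3.141, -0.0, -3.023]
wrist_force: [-0.3, 0.9, -0.1]
grip_width: 0.0002
finger_force: 0.0
```

servo_tool:
  moves:
    - [-0.0215,-0.028,0,0,0,0,0]
    - [-0.0215,-0.028,0,0,0,0,0]
    - [-0.0215,-0.028,0,0,0,0,0]
    - [-0.0215,-0.028,0,0,0,0,0]
    - [-0.0215,-0.028,0,0,0,0,0]

```text
time_s: 1.35
tool_pos: [0.4409, 0.2336, 0.3052]
tcp_rot: [-3.142, -0.0, -3.024]
wrist_force: [0.0, 0.6, 0.1]
grip_width: -0.0002
finger_force: 0.0
```

servo_tool:
  moves:
    - [0,0,0,0,0,0,0]
    - [0,0,0,0,0,0,0]
    - [0,0,0,0,0,0,0]
    - [0,0,0,0,0,0,0]
    - [0,0,0,0,0,0,0]

```text
time_s: 1.77
tool_pos: [0.4394, 0.236, 0.3054]
tcp_rot: [3.141, -0.0, -3.022]
wrist_force: [0.0, 0.5, -0.3]
grip_width: 0.0001
finger_force: 0.0
```

Run:
```python
from h import *
for n,b in(("scene",(180,60,370,220)),("top",(170,180,320,310))):
    i=bot.capture(n)[:,:,::-1];cv2.imwrite(f"pics/{n}1.png",i)
    x0,y0,x1,y1=b;cv2.imwrite(f"pics/{n}1c.png",cv2.resize(i[y0:y1,x0:x1],None,fx=3.7,fy=3.7,interpolation=2))
s=bot.get_state();print(s["time_s"],s["tool_pos"],s["tcp_rot"],s["wrist_force"],s["grip_width"],s["joint_positions"])
```

```text
1.8667 [0.43952949 0.23587121 0.30538689] [ 3.14155230e+00  1.21908349e-04 -3.02232542e+00] [-0.35032216 -0.45023265 -0.73683767] -0.0001823535020069308 [3.29012333e-01 2.06389301e-01 3.64040553e-02 1.40068344e+00
 1.40840716e-05 2.09745099e-01]
```

View pics/scene1c.png

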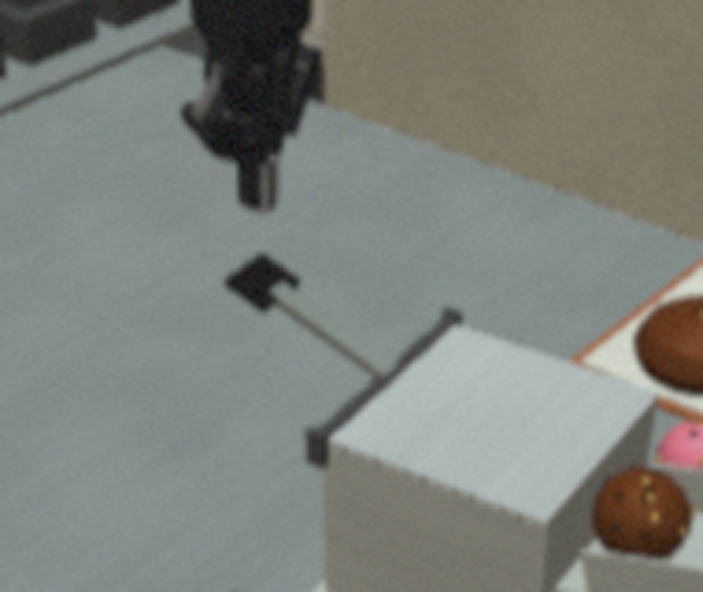

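The picture shows the shut fingers directly over the black pad (crop (258,205) over (262,282)), with the roll waiting at (645,510). Next I'll descend to contact.

servo_tool:
  moves:
    - [0,0,0.008,0,0,0,0]
    - [0,0,0.008,0,0,0,0]
    - [0,0,0.008,0,0,0,0]
    - [0,0,0.007,0,0,0,0]
    - [0,0,0.005,0,0,0,0]

```text
time_s: 2.28
tool_pos: [0.4397, 0.2351, 0.268]
tcp_rot: [-3.141, -0.001, -3.024]
wrist_force: [-0.0, 0.3, -0.2]
grip_width: 0.0001
finger_force: 0.0
```

servo_tool:
  moves:
    - [0,0,0.002,0,0,0,0]
    - [0,0,0.003,0,0,0,0]
    - [0,0,0.003,0,0,0,0]
    - [0,0,0.003,0,0,0,0]
    - [0,0,0.003,0,0,0,0]

```text
time_s: 2.7
tool_pos: [0.4402, 0.2352, 0.2553]
tcp_rot: [3.141, 0.0, -3.024]
wrist_force: [-0.8, -0.3, 4.9]
grip_width: 0.0001
finger_force: 1.9
```

servo_tool:
  moves:
    - [0.001,0,0.003,0,0,0,0]
    - [0.001,0,0.003,0,0,0,0]
    - [0.001,0,0.003,0,0,0,0]
    - [0.001,0,0.003,0,0,0,0]
    - [0.001,0,0.003,0,0,0,0]

```text
time_s: 3.12
tool_pos: [0.4352, 0.2346, 0.2401]
tcp_rot: [3.142, 0.0, -3.024]
wrist_force: [0.8, 0.9, 3.0]
grip_width: -0.0001
finger_force: 1.8
```

servo_tool:
  moves:
    - [0.0005,0,0.004,0,0,0,0]
    - [0.0005,0,0.004,0,0,0,0]
    - [0.0005,0,0.004,0,0,0,0]
    - [0.0005,0,0.004,0,0,0,0]
    - [0.0005,0,0.004,0,0,0,0]

```text
time_s: 3.53
tool_pos: [0.4324, 0.2343, 0.2198]
tcp_rot: [-3.142, -0.0, -3.024]
wrist_force: [-2.7, -0.8, 3.2]
grip_width: 0.0002
finger_force: 1.9
```

servo_tool:
  moves:
    - [0,0,0.004,0,0,0,0]
    - [0,0,0.004,0,0,0,0]
    - [0,0,0.004,0,0,0,0]
    - [0,0,0.004,0,0,0,0]
    - [0,0,0.004,0,0,0,0]

```text
time_s: 3.95
tool_pos: [0.4328, 0.2343, 0.1999]
tcp_rot: [-3.142, 0.0, -3.024]
wrist_force: [-1.0, 0.1, 3.9]
grip_width: 0.0
finger_force: 2.0
```

servo_tool:
  moves:
    - [-0.0005,0,0.004,0,0,0,0]
    - [-0.0005,0,0.004,0,0,0,0]
    - [-0.0005,0,0.004,0,0,0,0]
    - [-0.0005,0,0.003,0,0,0,0]
    - [-0.0005,0,0.003,0,0,0,0]

```text
time_s: 4.37
tool_pos: [0.4356, 0.2347, 0.1821]
tcp_rot: [3.142, 0.001, -3.024]
wrist_force: [1.4, -0.3, 3.0]
grip_width: 0.0005
finger_force: 1.6
```

Run:
```python
from h import *
for n,b in(("scene",(200,60,430,240)),("top",(170,110,320,310))):
    i=bot.capture(n)[:,:,::-1];cv2.imwrite(f"pics/{n}2.png",i)
    x0,y0,x1,y1=b;cv2.imwrite(f"pics/{n}2c.png",cv2.resize(i[y0:y1,x0:x1],None,fx=3,fy=3,interpolation=2))
s=bot.get_state();print(s["time_s"],s["tool_pos"],s["wrist_force"])
```

```text
4.4667 [0.43527858 0.2346008  0.18187975] [ 1.23968908 -0.07180063  3.2717365 ]
```

View pics/scene2c.png

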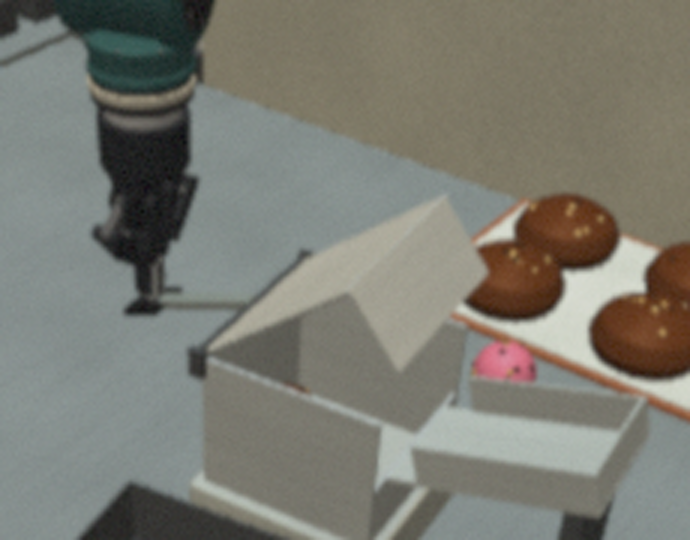

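The lid is open, the chute is empty, and a brown patch of the roll shows inside the hopper near crop (295,388). I'll let it settle, then come up slowly.

servo_tool:
  moves:
    - [0,0,0,0,0,0,0]
    - [0,0,0,0,0,0,0]
    - [0,0,0,0,0,0,0]
    - [0,0,0,0,0,0,0]
    - [0,0,0,0,0,0,0]

```text
time_s: 4.88
tool_pos: [0.4352, 0.2346, 0.1824]
tcp_rot: [-3.142, 0.0, -3.024]
wrist_force: [0.2, -0.1, 3.2]
grip_width: -0.0001
finger_force: 1.5
```

servo_tool:
  moves:
    - [0.0005,0,-0.003,0,0,0,0]
    - [0.0005,0,-0.003,0,0,0,0]
    - [0.0005,0,-0.004,0,0,0,0]
    - [0.0005,0,-0.004,0,0,0,0]
    - [0.0005,0,-0.004,0,0,0,0]

```text
time_s: 5.3
tool_pos: [0.4323, 0.2343, 0.2007]
tcp_rot: [-3.142, -0.0, -3.024]
wrist_force: [-3.2, -0.6, 1.2]
grip_width: 0.0002
finger_force: 1.4
```

servo_tool:
  moves:
    - [0,0,-0.004,0,0,0,0]
    - [0,0,-0.004,0,0,0,0]
    - [0,0,-0.004,0,0,0,0]
    - [0,0,-0.004,0,0,0,0]
    - [0,0,-0.004,0,0,0,0]

```text
time_s: 5.72
tool_pos: [0.4331, 0.2344, 0.2209]
tcp_rot: [3.142, 0.001, -3.024]
wrist_force: [1.7, 0.1, 2.0]
grip_width: -0.0004
finger_force: 1.2
```

servo_tool:
  moves:
    - [-0.0005,0,-0.004,0,0,0,0]
    - [-0.0005,0,-0.004,0,0,0,0]
    - [-0.0005,0,-0.004,0,0,0,0]
    - [-0.0005,0,-0.004,0,0,0,0]
    - [-0.0005,0,-0.003,0,0,0,0]

```text
time_s: 6.13
tool_pos: [0.4355, 0.2347, 0.2398]
tcp_rot: [3.142, 0.001, -3.024]
wrist_force: [2.4, 0.6, 2.4]
grip_width: 0.0001
finger_force: 1.3
```

servo_tool:
  moves:
    - [-0.001,0,-0.002,0,0,0,0]
    - [-0.001,0,-0.002,0,0,0,0]
    - [-0.001,0,-0.002,0,0,0,0]
    - [-0.001,0,-0.002,0,0,0,0]
    - [-0.001,0,-0.002,0,0,0,0]

```text
time_s: 6.55
tool_pos: [0.44, 0.2352, 0.2493]
tcp_rot: [-3.142, -0.0, -3.024]
wrist_force: [-1.0, 0.4, 3.0]
grip_width: -0.0002
finger_force: 1.5
```

servo_tool:
  moves:
    - [0,0,-0.002,0,0,0,0]
    - [0,0,-0.002,0,0,0,0]
    - [0,0,-0.002,0,0,0,0]
    - [0,0,-0.002,0,0,0,0]
    - [0,0,-0.002,0,0,0,0]

```text
time_s: 6.97
tool_pos: [0.4399, 0.2352, 0.2593]
tcp_rot: [-3.142, -0.0, -3.024]
wrist_force: [0.2, 0.9, -0.3]
grip_width: -0.0002
finger_force: 0.0
```

servo_tool:
  moves:
    - [0,0,-0.002,0,0,0,0]
    - [0,0,-0.002,0,0,0,0]
    - [0,0,-0.002,0,0,0,0]
    - [0,0,-0.002,0,0,0,0]
    - [0,0,-0.002,0,0,0,0]

```text
time_s: 7.38
tool_pos: [0.44, 0.2352, 0.2694]
tcp_rot: [-3.142, -0.0, -3.024]
wrist_force: [0.3, 0.1, 0.5]
grip_width: -0.0001
finger_force: 0.0
```

Contact has ended and the lid came down under the finger. I'll lift the hand clear and check.

servo_tool:
  moves:
    - [0,0,-0.01,0,0,0,0]
    - [0,0,-0.02,0,0,0,0]
    - [0.01,0,-0.02,0,0,0,0]
    - [0.02,0.01,-0.01,0,0,0,0]
    - [0.02,0.01,0,0,0,0,0]

```text
time_s: 7.8
tool_pos: [0.3884, 0.2493, 0.3311]
tcp_rot: [3.141, 0.002, -3.025]
wrist_force: [0.9, 0.8, 0.9]
grip_width: 0.0002
finger_force: 0.0
```

servo_tool:
  moves:
    - [0.02,0,0,0,0,0,0]
    - [0.01,0,0,0,0,0,0]
    - [0,0,0,0,0,0,0]
    - [0,0,0,0,0,0,0]
    - [0,0,0,0,0,0,0]

```text
time_s: 8.22
tool_pos: [0.3591, 0.2456, 0.3292]
tcp_rot: [-3.141, 0.0, -3.024]
wrist_force: [-0.1, 0.6, 1.2]
grip_width: 0.0002
finger_force: 0.0
```

Run:
```python
from h import *
o=[]
for n,b in(("scene",(200,90,430,290)),("top",(160,110,330,310))):
    i=bot.capture(n)[:,:,::-1];cv2.imwrite(f"pics/{n}3.png",i)
    x0,y0,x1,y1=b;o.append(i[y0:y1,x0:x1])
cv2.imwrite("pics/f.png",cv2.resize(cv2.hconcat(o),None,fx=2,fy=2,interpolation=2))
a,_,_=blob(cv2.imread("pics/scene3.png"),(238,122,264,150),0,50);print(a)
print(bot.get_state()["tool_pos"])
```

```text
[249.46902655 135.60176991]
[0.35911361 0.24562169 0.32901062]
```

View pics/f.png

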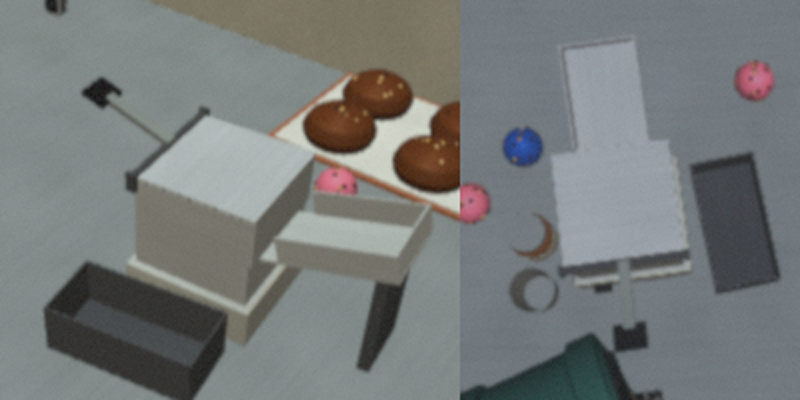

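The lid is fully shut: the pad is back at scene pixel (249.5,135.6), the same as at the start. The chute is empty, the tin, cup and jar haven't moved, and the hand is clear.

```bash
python3 -c "
from station import bot
print(bot.hand_in())"
```

```text
the job is handed in; nothing more can be done
None
```

I pressed the lever, the roll rolled off the chute into the hopper, the lid closed slowly under the finger, and I handed the job in with the hand clear at about 8 s; no verdict was returned.

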